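# Clip the finished card to its display stand

### The job

Get the mint-green card ready for the guests: slide it, without lifting it off, along the ledge of its display stand until it is centred on the dark wooden back board, then take the red spring clip off the letter sorter and clip it over the middle of the top edge, so that it pinches the card and the board together, and let go. Leave the other two clips and everything else on the table where they are.

Things in the scene. Friction and masses are not known exactly. Their poses are not given: they have to be found in the camera images.
- board_top (a point): Middle of the top edge of the stand's back board, on its front face, 152 mm above the table. Dark walnut board, 290 wide, 5 thick, leaning back 15 deg towards the robot; its front faces away from the robot. Axes: z up along the board, y level along the edge, x out of the front face. The board is at x -5 to 0; its foot and ledge at z -125; behind it the top 50 mm are free.
- stand: The display stand, origin on the table below the foot of the board's front face; z up, y along the board, x ahead of its face. A ledge 290 mm wide reaches 16 mm out of the board's foot, with a lip 6 mm high at 12 to 16 mm from the face. Two feet and struts behind, 100 mm either side of the middle, reach 93 mm behind the origin and 90 mm up. Fixed.
- card_center (a point): Centre of the loose mint-green card, a stiff mounted sheet 190 wide (y), 127 tall (z), 6 mm thick, about 60 g. It stands on the ledge, flat on the board's front: centre at x 3, z -61 mm in the board_top frame, top 2 mm over the board's. Axes as board_top. Starts up to 45 mm off the middle, either side; a push of under 1 N on its narrow side edge, about half-way up, slides it.
- red_clip_grip (a point): Point midway between the red clip's two handles, 34 mm above its pin. Axes: z from jaws to handles, y along the pin, x from handle to handle (squeezing direction); same both ways round. Handles 22 mm wide (y), ending 15 mm above this point, where they measure 56 over the outside as parked, tapering to 23 at the pin. About 7 N on each starts to open it, 15 N opens it fully (stop, handles 22 over).
- red_clip_jaw (a point): Point midway between the red clip's jaw pads, 68 mm below the grip point, same axes. Pads 12 mm tall (6 above and below this point), 24 wide. Jaw tips are 5 mm apart as parked and 30 fully open (22 at the pads' upper end). The throat is 34 mm deep from tips to pin. Clip 70 g, 90 mm long, starts upright on the sorter's panel, jaws down.
- red_clip_r (a joint): Opening angle of one half of the red clip about its pin, rad; the other half turns just as far. 0 as parked on the 5 mm panel, about 0.1 when it bites card and board (11 mm), 0.32 fully open. Sprung shut.
- sorter_edge (a point): Middle of the top edge of the letter sorter's panel on which three clips are parked: light wood, 5 mm thick, 220 wide along y, upright, 80 mm above the table. The clips are 65 mm apart along it, in any order, jaw tips 14 mm below the edge: lift one 30 mm to clear it. Other panels and envelopes, up to 92 mm high, lie on its -x side. Fixed.
- black_clip_grip (a point): Grip point of the black clip on the sorter, same size as the red one; to be left.
- blue_clip_grip (a point): Grip point of the blue clip on the sorter, same size as the red one; to be left.
- lamp: Fixed slim desk lamp between the stand and the sorter: round base 80 mm across and 16 high, a stem 16 mm thick up to 346 mm, and on top, from 330 to 346 mm up, a light bar 30 wide reaching from 15 mm behind to 205 mm ahead of the stem along its x. Origin under the stem. Go round it.
- brush_pot: Blue pot with brushes, 64 mm across, 172 mm tall with the brushes; origin under its centre. To be left.
- ink_bottle: Black ink jar, 48 mm across, 62 mm tall; origin under its centre. To be left.
- seal: Pale green stone seal, 24 x 24 x 62 mm, standing; origin under its centre. To be left.
- phone: Black phone lying flat, 150 (y) x 72 x 9 mm; origin under its centre. To be left.
- wallet: Dark blue card wallet lying flat, 110 (y) x 85 x 20 mm; origin under its centre. To be left.
- spectacles: Folded spectacles lying flat, 135 (y) x 45 x 20 mm; origin under their middle. To be left.
Things that resemble listed ones, but are neither listed nor needed, are in the scene too. Leave any purple look-alike of the part that bears red_clip_grip alone.

How it is judged:
By the outcome, as a careful person would: the job done as asked, in the order asked, and still so for the second after the job is handed in, with the robot touching nothing.
It also fails if it takes over 61 s, if anything falls off the work surface, if the arm or the gripper's body presses on something with over 40 N, if the wrist force passes 120 N, or if a joint passes its speed limit or range.

### The arm

A 6-joint arm with a two-finger parallel gripper is mounted at the origin on the work surface. World frame = base frame: x ahead of the robot, y to its left, z up, the work surface at z = 0. Lengths are in m, angles in rad, forces in N, time in s.
With the tool pointing down it reaches from about 0.275 to 1 m from the base axis. Payload 8.4 kg.
Tool frame: the origin (TCP) lies on the centre line of the jaws, within the pads' length; the fingertips stand 17 mm ahead of it and the grasp point (between the pads) lies 2 mm behind it (ctrl.nose_length is the z of the fingertips in the tool frame, in m); z points along the fingers, y is the direction in which the jaws open and shut (so a half turn about z gives the same grasp; the last joint's range is limited). The gripper opens to 85 mm and grips with 20 to 120 N. Pads are 22 mm wide; open, the fingers measure 114 mm over their backs; the gripper's body (76 mm by 85 mm) begins 54 mm behind the grasp point. The pads swing forward as they close: fully open they stand 13 mm farther back than shut.
Start: joints at [-1.22, 0.353, 1.633, -0, 1.155, -0.002], TCP at [0.216, -0.587, 0.248] pointing down, gripper open.
Joint ranges: [-2.63, 2.63], [-0.92, 2.1], [0.06, 2.66], [-1.3, 4.44], [0, 2.69], [-3.02, 3.02]. Speed limits (rad/s): [2.22, 2.22, 2.79, 3.14, 3.14, 3.14].

### API

Orientations are given as a unit quaternion [x, y, z, w].
In Python, from workcell import ctrl gives the robot as it stands.
- The arm moves only by the shell command python3 -m pendant 'ROWS' [FORCE]. ROWS is a JSON object of lists of equal length, an entry for each row: "travel": the shift along the tool's x, y, z in cm, a list of three; "rotation": the turn, a rotation vector about the tool's x, y, z in rad, a list of three; "grip": the closure in counts, from 0 (fully open) to 255 (shut). In form: {"travel": [[dx, dy, dz], ...], "rotation": [[ax, ay, az], ...], "grip": [grip, ...]}. A call has 1 to 12 rows; each row is the pose to reach, as a shift and turn from the pose commanded when the call began, along the tool's axes at that moment; what a row does not reach only later rows make up. A row lasts 1/8 s, in which the tool goes at most 62.5 mm and 10.7 degrees, less where a joint would pass 70% of its speed; a pose out of reach is approached as far as the arm can. A call with a gripper value outside its range is refused whole. The fingers move at their own pace and stop on an object; FORCE is the grip in N (left out, the last holds). Time passes only in rows, so rows that repeat a pose let the fingers close. It gives the time, the measured TCP pose, the force and the opening at its end, in the units of the state.
- ctrl.observe(): the state, without advancing time (a new reading comes with each control period).
- ctrl.grab_frame(name): name is "scene" or "top" or "wrist"; returns the picture (420x560x3 uint8, red, green, blue); there is no depth.
- ctrl.camera_params(name): a dict with "fx", "fy", "cx", "cy" (pixels), "dist" ([k1, k2, p1, p2, k3] as OpenCV has them; the pictures are not rectified), "R" (3x3) and "t" (3): a world point X has camera coordinates R X + t. Camera axes: x right, y down, z forward; pixel columns grow to the right and rows downward; lengths in m; the calibration is good to about 2 mm. A picture is of the moment at which its call begins: read the wrist's pose just before it. camera_params takes no time and is no camera call; for the wrist camera it gives the pose at the moment of the call.
- ctrl.close_job(): hands the job in, once; it reports no verdict.
The state is a dict: "time_s": time; "q": joint angles; "dq": joint speeds; "effort": joint torques, N m; "eef_pos": TCP position; "eef_rot": TCP orientation; "ft_force": force on the tool from outside, world axes, zero at the start; "moment": the same for the moment, N m; "finger_gap": finger opening in m.
Only numpy, scipy, OpenCV 4.12 (cv2) and the standard library are available. Lean on these libraries where they do the work, as an engineer would, in place of code of your own. Each camera call takes 0.05 s, during which the arm holds its last target.

## Working session

There is one attempt and no reset: what is moved stays moved. The work goes in short steps, Python scripts to look and compute and a shell command to move; the robot and the scene stay as the last step left them, time stands still between calls to the robot, and variables do not carry over. Pictures are saved under pics/ and viewed, and the job is handed in when it is done.

```bash
ls; mkdir -p pics
cat > h.py <<'E'
import numpy as np, cv2
from workcell import ctrl
def snap(name,out):
    p=ctrl.camera_params(name); im=ctrl.grab_frame(name)
    cv2.imwrite('pics/'+out+'.png',cv2.cvtColor(im,cv2.COLOR_RGB2BGR)); 
    np.save('pics/'+out+'.npy',im); 
    import json; json.dump({k:np.asarray(v).tolist() for k,v in p.items()},open('pics/'+out+'.json','w'))
def load(out):
    import json
    im=np.load('pics/'+out+'.npy'); p={k:np.array(v) for k,v in json.load(open('pics/'+out+'.json')).items()}
    return im,p
def ray(p,uv):
    K=np.array([[p['fx'],0,p['cx']],[0,p['fy'],p['cy']],[0,0,1]],float)
    u=cv2.undistortPoints(np.array(uv,float).reshape(-1,1,2),K,np.array(p['dist'],float)).reshape(-1,2)
    R=np.array(p['R']);t=np.array(p['t'])
    return -R.T@t, (np.c_[u,np.ones(len(u))]@R)
def plane(p,uv,z):
    o,d=ray(p,uv); return o+d*((z-o[2])/d[:,2])[:,None]
def proj(p,X):
    K=np.array([[p['fx'],0,p['cx']],[0,p['fy'],p['cy']],[0,0,1]],float)
    R=np.array(p['R']);t=np.array(p['t'])
    return cv2.projectPoints(np.array(X,float).reshape(-1,1,3),cv2.Rodrigues(R)[0],t,K,np.array(p['dist'],float))[0].reshape(-1,2)
def tri(pa,ua,pb,ub):
    o1,d1=ray(pa,[ua]);o2,d2=ray(pb,[ub]);d1=d1[0];d2=d2[0]
    s=np.linalg.lstsq(np.c_[d1,-d2],o2-o1,rcond=None)[0]
    a=o1+s[0]*d1;b=o2+s[1]*d2
    return (a+b)/2,np.linalg.norm(a-b)
E
python3 - <<'E'
from h import *
np.set_printoptions(precision=4,suppress=True)
s=ctrl.observe(); print(s, ctrl.nose_length)
for n in ['scene','top','wrist']: snap(n,n+'0')
for n in ['scene','top','wrist']:
    p=load(n+'0')[1]; print(n,p['fx'],-p['R'].T@p['t'],p['R'])
E
```

```text
pics
{'time_s': 0.0, 'q': array([-1.2204,  0.3536,  1.6342, -0.    ,  1.1552, -0.0024]), 'dq': array([ 0.0007, -0.0001,  0.0017, -0.0016,  0.0014,  0.0014]), 'effort': array([ -0.0007, -60.5266, -34.2068,  -0.    ,   0.0094,   0.0001]), 'eef_pos': array([ 0.2158, -0.5861,  0.2476]), 'eef_rot': array([ 0.9845,  0.1755, -0.0001, -0.0007]), 'ft_force': array([ 1.0274, -0.191 , -0.4513]), 'moment': array([-0.0222,  0.0302, -0.0013]), 'finger_gap': 0.08529708709111351} 0.017
scene 406.278991093732 [ 0.8528 -0.3821  0.6987] [[ 0.8604  0.5093 -0.016 ]
 [ 0.395  -0.6864 -0.6107]
 [-0.322   0.5191 -0.7917]]
top 424.5353731063662 [0.554  0.0191 0.9538] [[ 0.0026 -0.9999  0.0139]
 [-0.9964 -0.0037 -0.0843]
 [ 0.0844 -0.0137 -0.9963]]
wrist 313.7621048045644 [ 0.2828 -0.5626  0.3725] [[ 0.3461 -0.9382 -0.0021]
 [-0.8992 -0.3324  0.2846]
 [-0.2677 -0.0967 -0.9586]]
```

View pics/scene0.png

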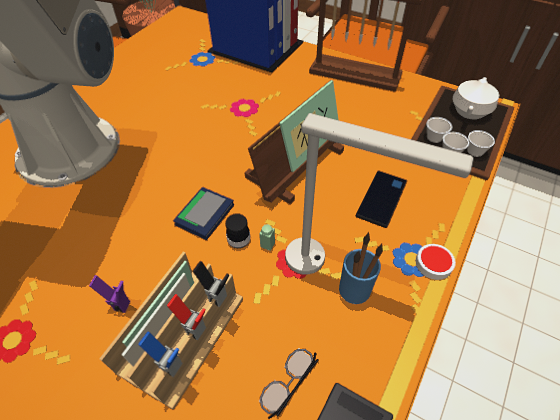

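View pics/top0.png

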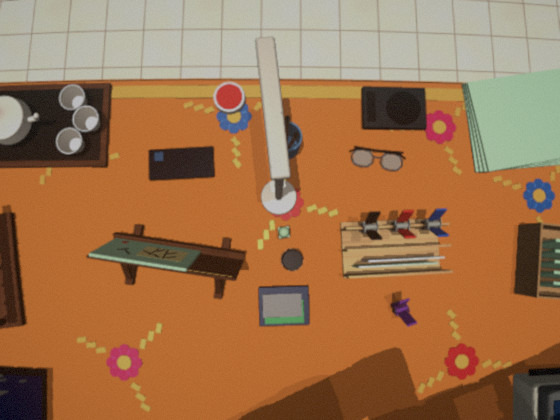

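View pics/wrist0.png

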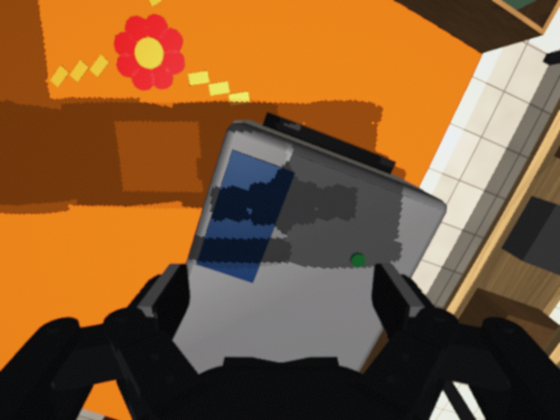

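Run:
```python
from h import *
a,_=load('scene0'); b,_=load('top0')
def crop(im,x0,y0,x1,y1,s,o):
    cv2.imwrite('pics/'+o,cv2.cvtColor(cv2.resize(im[y0:y1,x0:x1],None,fx=s,fy=s,interpolation=cv2.INTER_CUBIC),cv2.COLOR_RGB2BGR))
crop(b,80,215,260,305,4,'c1.png')
crop(a,235,70,375,210,4,'c2.png')
crop(b,330,195,460,325,4,'c3.png')
```

```text
(no output)
```

View pics/c1.png

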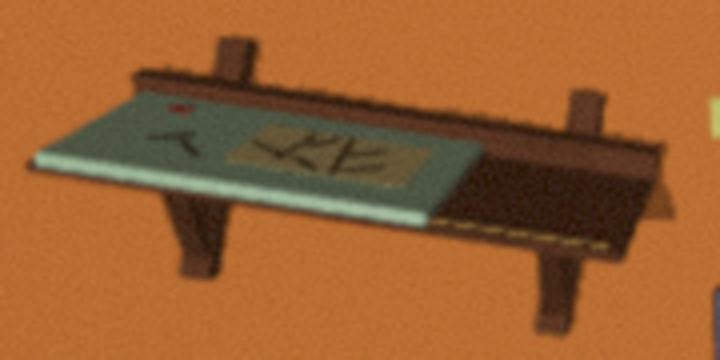

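View pics/c2.png

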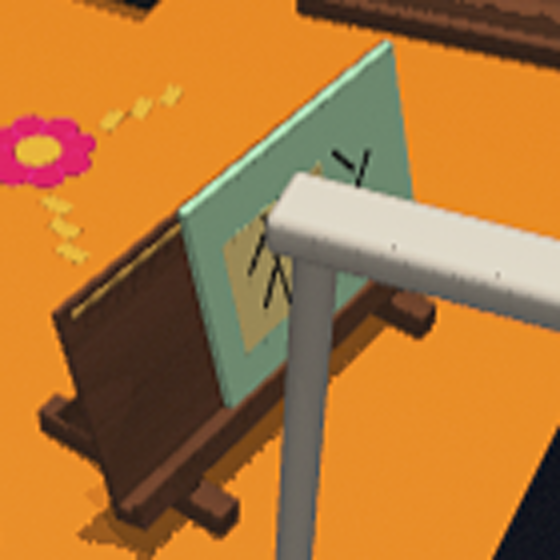

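View pics/c3.png

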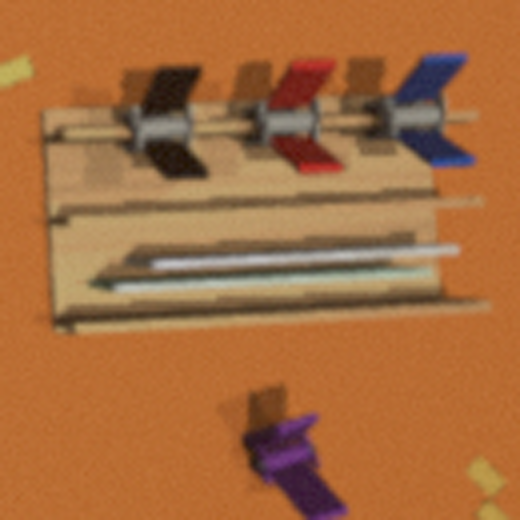

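Run:
```python
from h import *
np.set_printoptions(precision=4,suppress=True)
b,p=load('top0'); a,q=load('scene0')
c1=lambda *P:[(80+x/4-.375,215+y/4-.375) for x,y in P]
B=plane(p,c1((30,168),(622,258)),.1507); print('board back',B,np.linalg.norm(B[0]-B[1]))
C=plane(p,c1((38,150),(430,212)),.1555); print('card front top',C,np.linalg.norm(C[0]-C[1]))
L=plane(p,c1((135,75),(662,150)),.035); print('ledge',L,np.linalg.norm(L[0]-L[1]))
c3=lambda *P:[(330+x/4-.375,195+y/4-.375) for x,y in P]
S=plane(p,c3((45,140),(475,117)),.08); print('sorter edge',S,np.linalg.norm(S[0]-S[1]))
# handle tips: z=80-14+6+68+15=.155 ; outer edge corners
for n,P in dict(black=((145,70),(203,68),(165,178),(208,178)),red=((283,60),(335,62),(302,168),(343,168)),blue=((415,58),(465,55),(437,162),(474,160))).items():
    H=plane(p,c3(*P),.155); print(n,H[:,:2].tolist(),H.mean(0), H[0]-H[1], H[0]-H[2])
print('lamp base',plane(p,[(278,197)],.016)); print('stem top/bar', plane(p,[(279,178),(289,175),(272,40),(257,40)],.346))
for n,u in dict(pot=(290,137),ink=(291,259),seal=(284,232)).items(): print(n,plane(p,[u],.05))
print('seal ink',plane(p,[(284,232)],.062),plane(p,[(292,259)],.062))
```

```text
board back [[0.5385 0.3809 0.1507]
 [0.4986 0.0966 0.1507]] 0.2870555546164799
card front top [[0.5472 0.3751 0.1555]
 [0.5198 0.1864 0.1555]] 0.19064457887831524
ledge [[0.5875 0.3756 0.035 ]
 [0.5486 0.0868 0.035 ]] 0.29149508717353734
sorter edge [[ 0.5956 -0.1138  0.08  ]
 [ 0.608  -0.3419  0.08  ]] 0.22845218118106655
black [[0.6254326854892674, -0.15046926397861468], [0.6264988050578538, -0.17839102217422523], [0.5741706125996198, -0.15935418720848019], [0.574181376688944, -0.1799589464315262]] [ 0.6001 -0.167   0.155 ] [-0.0011  0.0279  0.    ] [0.0513 0.0089 0.    ]
red [[0.6304929831117487, -0.21721678900764022], [0.6296428590200944, -0.24256535774011312], [0.5789369932819368, -0.22539038636726363], [0.5789375668973696, -0.245321273218625]] [ 0.6045 -0.2326  0.155 ] [0.0009 0.0253 0.    ] [0.0516 0.0082 0.    ]
blue [[0.6317460081950232, -0.28196717967249463], [0.6333134315406427, -0.306828850754851], [0.5817903580458966, -0.29147909516792203], [0.582740235055734, -0.30981590013743443]] [ 0.6074 -0.2975  0.155 ] [-0.0016  0.0249  0.    ] [0.05   0.0095 0.    ]
lamp base [[0.6709 0.0162 0.016 ]]
stem top/bar [[0.6575 0.0159 0.346 ]
 [0.662  0.0014 0.346 ]
 [0.8692 0.0272 0.346 ]
 [0.869  0.0499 0.346 ]]
pot [[ 0.7984 -0.0093  0.05  ]]
ink [[ 0.5344 -0.0117  0.05  ]]
seal [[0.5916 0.0033 0.05  ]]
seal ink [[0.5912 0.0035 0.062 ]] [[ 0.5347 -0.0134  0.062 ]]
```

```bash
cat >> h.py <<'E'
from scipy.spatial.transform import Rotation as Rot
TH=0.134
def Rtool(xdir_yaw, tilt=0.0):
    # tool x horizontal at yaw; tilt: rotate about tool x so that tool z leans to +tool y
    x=np.array([np.cos(xdir_yaw),np.sin(xdir_yaw),0]); z=np.array([0,0,-1.]); y=np.cross(z,x)
    z2=z*np.cos(tilt)+y*np.sin(tilt); y2=np.cross(z2,x)
    return np.c_[x,y2,z2]
def go(targets):
    s=ctrl.observe(); R0=Rot.from_quat(s['eef_rot']).as_matrix(); p0=s['eef_pos']
    print('t',round(s['time_s'],2),'p',p0.round(4),'F',s['ft_force'].round(1),'gap',round(s['finger_gap'],4))
    for p,R in targets:
        print('travel',(R0.T@(np.array(p)-p0)*100).round(2),'rot',Rot.from_matrix(R0.T@R).as_rotvec().round(3))
E
python3 - <<'E'
from h import *
Y=np.pi/2-TH
s=ctrl.observe(); R0=Rot.from_quat(s['eef_rot']).as_matrix()
go([((.36,-.3,.31),Rtool(np.radians(55))),((.43,0.0,.32),Rtool(Y)),((.47,.10,.32),Rtool(Y))])
E
```

```text
t 0.15 p [ 0.2158 -0.5862  0.2478] F [-0.1 -0.7  0.4] gap 0.0855
travel [ 23.42 -21.88  -6.2 ] rot [-0.001 -0.    -0.607]
travel [ 40.35 -47.61  -7.17] rot [-1.000e-03 -1.000e-03 -1.084e+00]
travel [ 47.56 -55.62  -7.17] rot [-1.000e-03 -1.000e-03 -1.084e+00]
```

```bash
python3 -m pendant '{"travel":[[4,-4,-6],[9,-9,-6],[14,-13,-6],[19,-18,-6],[23,-22,-6],[28,-27,-7],[32,-33,-7],[36,-39,-7],[39,-44,-7],[43,-50,-7],[47.5,-55.5,-7],[47.5,-55.5,-7]],"rotation":[[0,0,-0.15],[0,0,-0.3],[0,0,-0.4],[0,0,-0.5],[0,0,-0.65],[0,0,-0.8],[0,0,-0.95],[0,0,-1.08],[0,0,-1.08],[0,0,-1.08],[0,0,-1.08],[0,0,-1.08]],"grip":[255,255,255,255,255,255,255,255,255,255,255,255]}' 20
python3 - <<'E'
from h import *
snap('wrist','w1'); go([]); print(ctrl.observe()['q'])
E
```

```text
time_s: 1.65
eef_pos: [0.4686, 0.0957, 0.3184]
eef_rot: [0.754, 0.657, 0.0, 0.0]
ft_force: [1.5, -0.3, 0.1]
finger_gap: 0.0003
t 1.7 p [0.4704 0.1019 0.3185] F [1.9 5.3 0. ] gap 0.0002
[0.20756902 0.05722128 1.84692702 0.00412796 1.23475398 0.34221486]
```

View pics/w1.png

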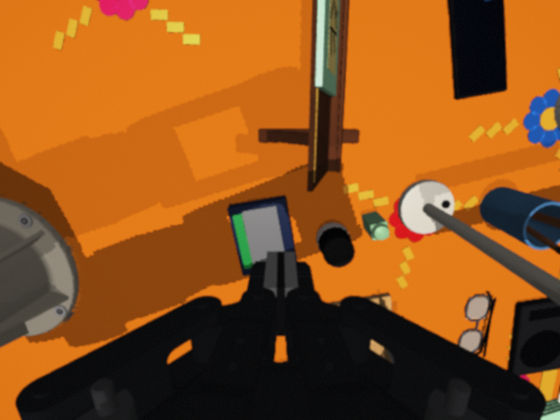

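```bash
python3 -m pendant '{"travel":[[6,0,0],[12,0,0],[15,0,0],[15,0,0],[15,0,0]],"rotation":[[0,0,0],[0,0,0],[0,0,0],[0,0,0],[0,0,0]],"grip":[255,255,255,255,255]}'
python3 - <<'E'
from h import *
snap('wrist','w2'); go([])
E
```

```text
time_s: 2.33
eef_pos: [0.4888, 0.2415, 0.318]
eef_rot: [0.754, 0.657, -0.001, 0.0]
ft_force: [-0.1, -0.4, 0.8]
finger_gap: 0.0002
t 2.38 p [0.4889 0.2412 0.3181] F [-0.6  0.4 -0.7] gap -0.0
```

View pics/w2.png

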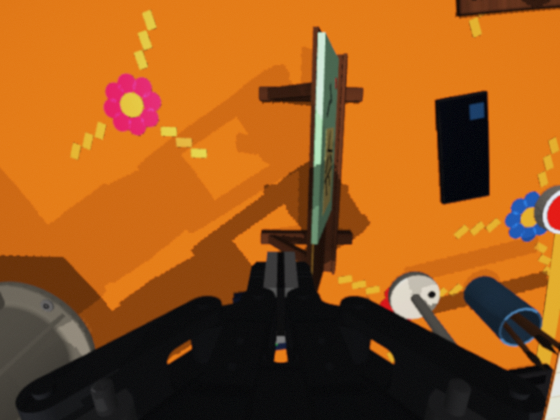

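Run:
```python
from h import *
for n,(x0,y0,x1,y1) in dict(w2=(290,15,365,165),w1=(290,60,365,210)).items():
    im,_=load(n); 
    c=cv2.resize(im[y0:y1,x0:x1],None,fx=4,fy=4,interpolation=cv2.INTER_CUBIC)
    if n=='w2':A=c
    else: B=c
im,_=load('w2'); C=cv2.resize(im[150:300,290:365],None,fx=4,fy=4,interpolation=cv2.INTER_CUBIC)
cv2.imwrite('pics/c4.png',cv2.cvtColor(np.hstack([A[:600],C]),cv2.COLOR_RGB2BGR))
cv2.imwrite('pics/c5.png',cv2.cvtColor(B,cv2.COLOR_RGB2BGR))
```

```text
(no output)
```

View pics/c4.png

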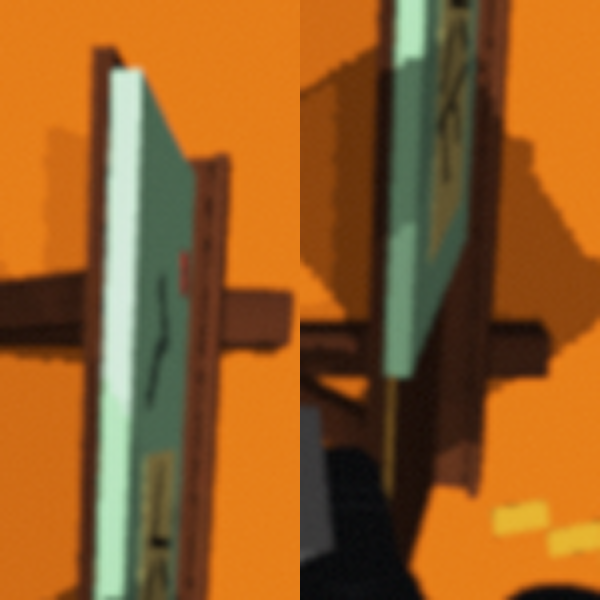

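View pics/c5.png

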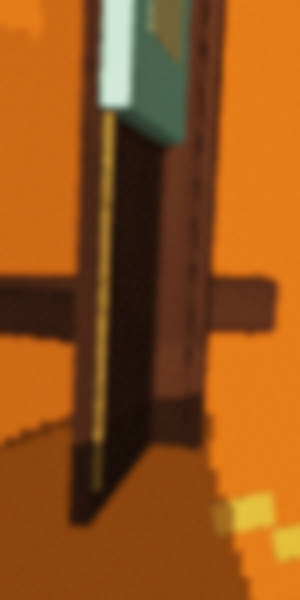

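Run:
```python
from h import *
np.set_printoptions(precision=4,suppress=True)
f=lambda P,ox,oy:[(ox+x/4-.375,oy+y/4-.375) for x,y in P]
_,p2=load('w2');_,p1=load('w1')
bl=plane(p2,f([(95,48)],290,15),.1507)[0]; blf=plane(p2,f([(113,48)],290,15),.152)[0]
br=plane(p1,f([(70,522)],290,60),.1507)[0]; brf=plane(p1,f([(88,522)],290,60),.152)[0]
cl=plane(p2,f([(110,70),(142,70)],290,15),.1548); cr2=plane(p2,f([(84,375),(110,377)],290,150),.1548); cr1=plane(p1,f([(100,107),(132,107)],290,60),.1548)
print(bl,blf,br,brf,np.linalg.norm(bl-br));print(cl,cr2,cr1,np.linalg.norm(cl-cr2,axis=1))
d=(blf-brf)/np.linalg.norm(blf-brf);print('yaw',np.arctan2(d[0],d[1]))
m=(blf+brf)/2; print('mid',m,'card mid off',(cl.mean(0)+cr2.mean(0))/2@d-m@d,(cl.mean(0)@d-m@d, cr2.mean(0)@d-m@d, cr1.mean(0)@d-m@d))
```

```text
[0.5353 0.3824 0.1507] [0.5389 0.3816 0.152 ] [0.4938 0.097  0.1507] [0.498  0.0968 0.152 ] 0.288360817703276
[[0.5374 0.3768 0.1548]
 [0.544  0.3759 0.1548]] [[0.5109 0.1897 0.1548]
 [0.5172 0.1883 0.1548]] [[0.5106 0.1886 0.1548]
 [0.5175 0.1877 0.1548]] [0.1889 0.1895]
yaw 0.14269027970031986
mid [0.5185 0.2392 0.152 ] card mid off 0.04435026643451345 (np.float64(0.13896649467631145), np.float64(-0.05026596180728454), np.float64(-0.05113153786785912))
```

```bash
cat >> h.py <<'E'
TH=0.140; MID=np.array([.5205,.2390,.152])
EY=np.array([np.sin(TH),np.cos(TH),0]); NH=np.array([np.cos(TH),-np.sin(TH),0]); Y=np.pi/2-TH
c15,s15=np.cos(np.radians(15)),np.sin(np.radians(15))
BX=NH*c15+np.array([0,0,s15]); BZ=-NH*s15+np.array([0,0,c15])
def bp(x,y,z): return MID+(x*BX+y*EY+z*BZ)/1000   # mm in board frame
E
python3 - <<'E'
from h import *
f=bp(0,170,-64)
P=f+NH*.012+np.array([0,0,.017]); print(f,P)
go([(P+[0,0,.17],Rtool(Y)),(P,Rtool(Y))])
E
```

```text
[0.56062468 0.40502527 0.09018075] [0.57250727 0.40335075 0.10718075]
t 2.38 p [0.4889 0.2412 0.3181] F [-0.6  0.4 -0.7] gap -0.0
travel [17.22  6.04  4.08] rot [-0.     0.001  0.001]
travel [17.23  6.05 21.08] rot [-0.     0.001  0.001]
```

```bash
python3 -m pendant '{"travel":[[6,2,4],[12,4,4],[17,6,4],[17.2,6,8],[17.2,6,14],[17.2,6,17],[17.2,6,17],[17.2,6,17]],"rotation":[[0,0,0],[0,0,0],[0,0,0],[0,0,0],[0,0,0],[0,0,0],[0,0,0],[0,0,0]],"grip":[255,255,255,255,255,255,255,255]}'
python3 - <<'E'
from h import *
snap('wrist','w3'); go([])
E
```

```text
time_s: 3.38
eef_pos: [0.5734, 0.4041, 0.1501]
eef_rot: [0.754, 0.656, 0.001, 0.0]
ft_force: [-0.0, 0.9, -0.0]
finger_gap: -0.0003
t 3.42 p [0.5735 0.4044 0.1506] F [0.3 1.1 0.7] gap -0.0001
```

View pics/w3.png

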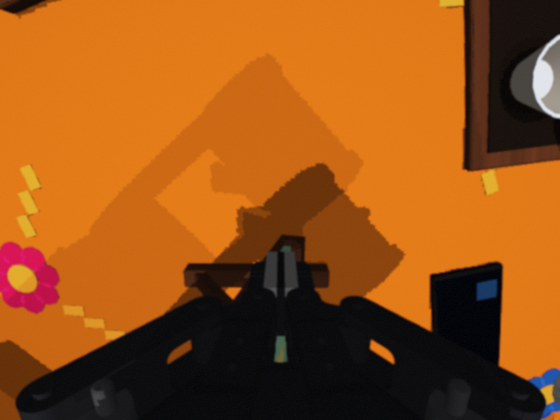

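Run:
```python
from h import *
im,_=load('w3'); C=cv2.resize(im[220:370,210:360],None,fx=4,fy=4,interpolation=cv2.INTER_CUBIC)
C=np.clip(C.astype(float)*1.8,0,255).astype(np.uint8)
cv2.imwrite('pics/c6.png',cv2.cvtColor(C,cv2.COLOR_RGB2BGR))
```

```text
(no output)
```

View pics/c6.png

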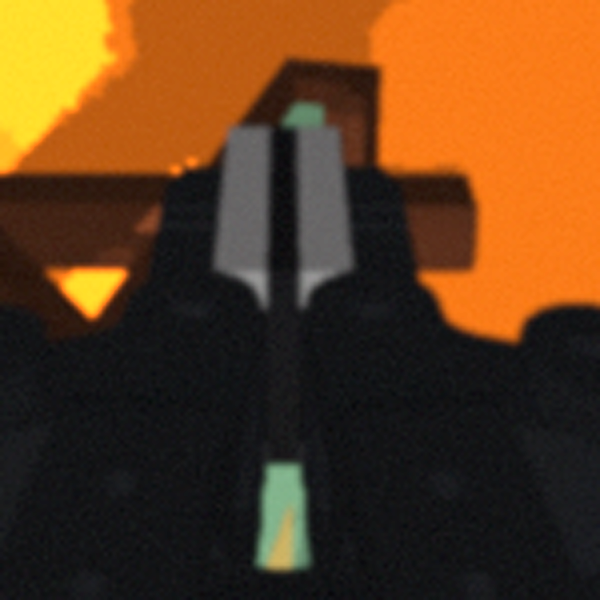

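Run:
```python
from h import *
R=Rtool(Y,np.radians(-20))
P=bp(9.0,165,-58)-R[:,2]*.017
go([(P,R)])
```

```text
t 3.42 p [0.5735 0.4044 0.1506] F [0.3 1.1 0.7] gap -0.0001
travel [-0.62 -0.    3.63] rot [ 0.351 -0.002  0.002]
```

```bash
python3 -m pendant '{"travel":[[0,0.5,0],[-0.3,0.5,1.5],[-0.6,0.3,3],[-0.6,0,3.6],[-0.6,0,3.6],[-0.6,0,3.6]],"rotation":[[0.17,0,0],[0.35,0,0],[0.35,0,0],[0.35,0,0],[0.35,0,0],[0.35,0,0]],"grip":[255,255,255,255,255,255]}'
python3 - <<'E'
from h import *
snap('wrist','w4'); go([])
im,p=load('w4'); C=cv2.resize(im[190:390,190:390],None,fx=3,fy=3,interpolation=cv2.INTER_CUBIC)
C=np.clip(C.astype(float)*1.8,0,255).astype(np.uint8)
cv2.imwrite('pics/c7.png',cv2.cvtColor(C,cv2.COLOR_RGB2BGR))
snap('scene','s4')
im,p=load('s4'); C=cv2.resize(im[60:210,260:400],None,fx=4,fy=4,interpolation=cv2.INTER_CUBIC)
cv2.imwrite('pics/c8.png',cv2.cvtColor(C,cv2.COLOR_RGB2BGR))
E
```

```text
time_s: 4.18
eef_pos: [0.5711, 0.3992, 0.1138]
eef_rot: [0.742, 0.647, -0.113, -0.131]
ft_force: [-0.4, -0.1, 0.2]
finger_gap: -0.0001
t 4.22 p [0.5713 0.3991 0.1137] F [0.2 0.4 0.4] gap 0.0003
```

View pics/c7.png

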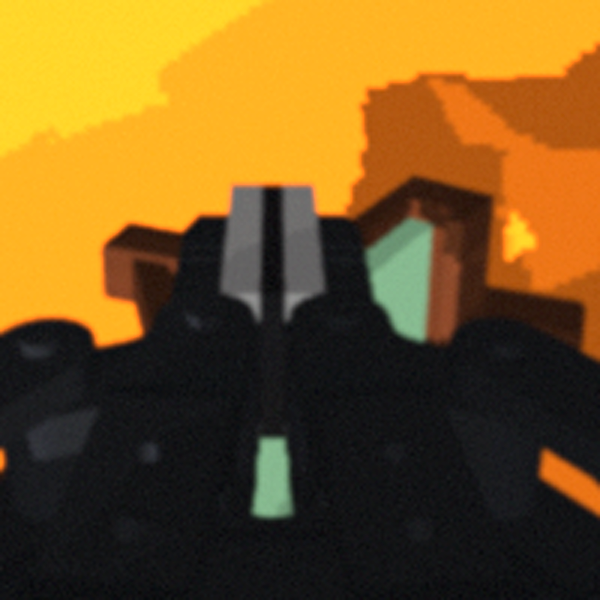

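View pics/c8.png

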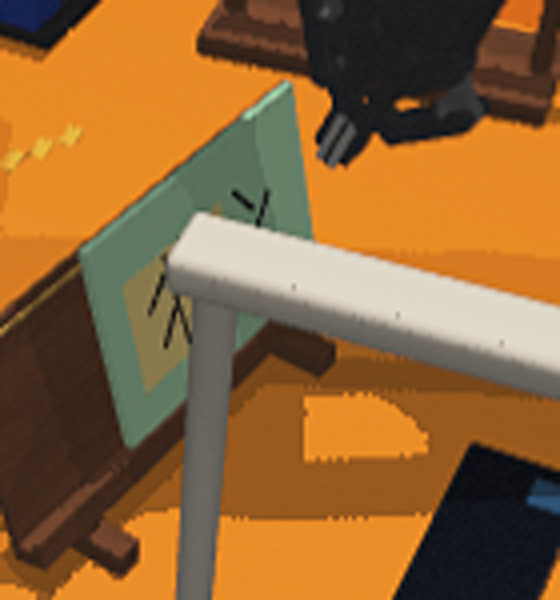

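Run:
```python
from h import *
im,p=load('w4'); s=3
C=cv2.resize(im[190:390,190:390],None,fx=s,fy=s,interpolation=cv2.INTER_CUBIC)
C=np.clip(C.astype(float)*1.8,0,255).astype(np.uint8)
o=np.array([190,190])
def L(a,b,c):
    q=((proj(p,[a,b])-o+.5)*s).astype(int); cv2.line(C,tuple(q[0].tolist()),tuple(q[1].tolist()),c,1)
e=138.5
L(bp(0,e,2),bp(0,e,-125),(255,0,0));L(bp(6,e,2),bp(6,e,-125),(255,0,255));L(bp(0,145,0),bp(0,145,-125),(0,0,255))
for a,b in [((16,145,-119),(12,145,-119)),((16,145,-125),(16,145,-119)),((12,145,-125),(12,145,-119)),((6,e,-125),(0,e,-125))]: L(bp(*a),bp(*b),(0,0,255))
s_=ctrl.observe();R=Rot.from_quat(s_['eef_rot']).as_matrix();t=s_['eef_pos']+R[:,2]*.017
for dy in(-.0075,0,.0075):
  L(t+R[:,0]*.011+R[:,1]*dy,t-R[:,0]*.011+R[:,1]*dy,(0,255,0))
d=(t-MID)*1000;print('tip in board',d@BX,d@EY,d@BZ)
cv2.imwrite('pics/c9.png',cv2.cvtColor(C,cv2.COLOR_RGB2BGR))
```

```text
tip in board 7.397537517284158 165.5762429967333 -58.34772305085514
```

View pics/c9.png

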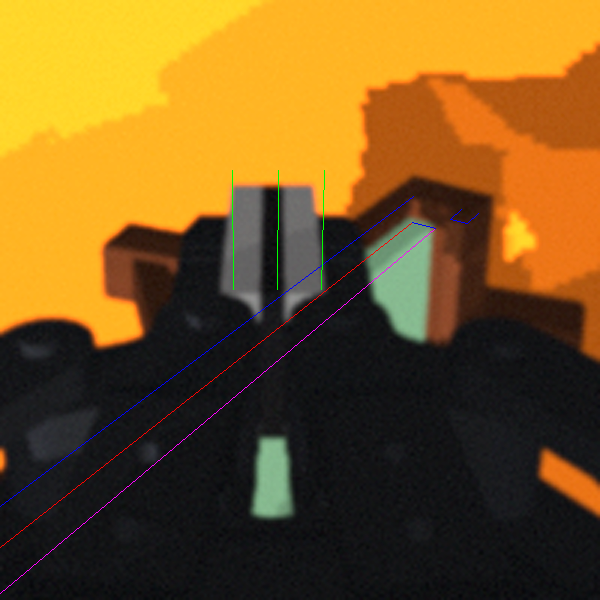

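```bash
python3 -m pendant '{"travel":[[-0.6,0.12,-0.1],[-1.2,0.12,-0.1],[-1.6,0.12,-0.1],[-1.9,0.12,-0.1],[-2.3,0.12,-0.1],[-2.8,0.12,-0.1],[-3.3,0.12,-0.1],[-3.8,0.12,-0.1],[-4.3,0.12,-0.1],[-4.6,0.12,-0.1],[-4.8,0.12,-0.1],[-4.8,0.12,-0.1]],"rotation":[[0,0,0],[0,0,0],[0,0,0],[0,0,0],[0,0,0],[0,0,0],[0,0,0],[0,0,0],[0,0,0],[0,0,0],[0,0,0],[0,0,0]],"grip":[255,255,255,255,255,255,255,255,255,255,255,255]}'
python3 - <<'E'
from h import *
snap('top','t5'); go([]);snap('scene','s5')
im,p=load('t5'); C=cv2.resize(im[215:305,80:260],None,fx=4,fy=4,interpolation=cv2.INTER_CUBIC)
cv2.imwrite('pics/c10.png',cv2.cvtColor(C,cv2.COLOR_RGB2BGR))
im,p=load('s5'); C=cv2.resize(im[60:210,235:400],None,fx=4,fy=4,interpolation=cv2.INTER_CUBIC)
cv2.imwrite('pics/c11.png',cv2.cvtColor(C,cv2.COLOR_RGB2BGR))
E
```

```text
time_s: 5.78
eef_pos: [0.5662, 0.3505, 0.1128]
eef_rot: [0.743, 0.647, -0.114, -0.131]
ft_force: [0.5, -0.5, -0.1]
finger_gap: 0.0001
t 5.83 p [0.5663 0.3506 0.1128] F [ 0.3  0.8 -0.1] gap -0.0
```

View pics/c10.png

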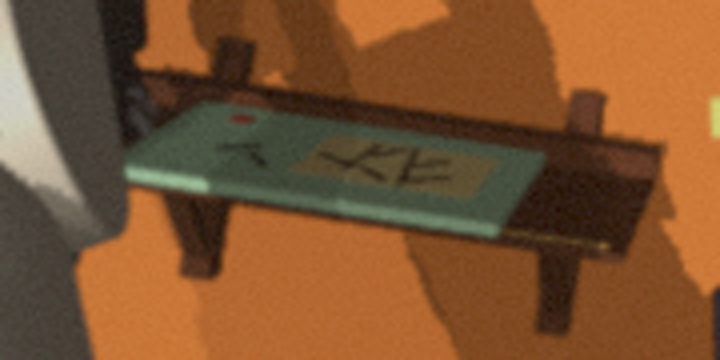

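View pics/c11.png

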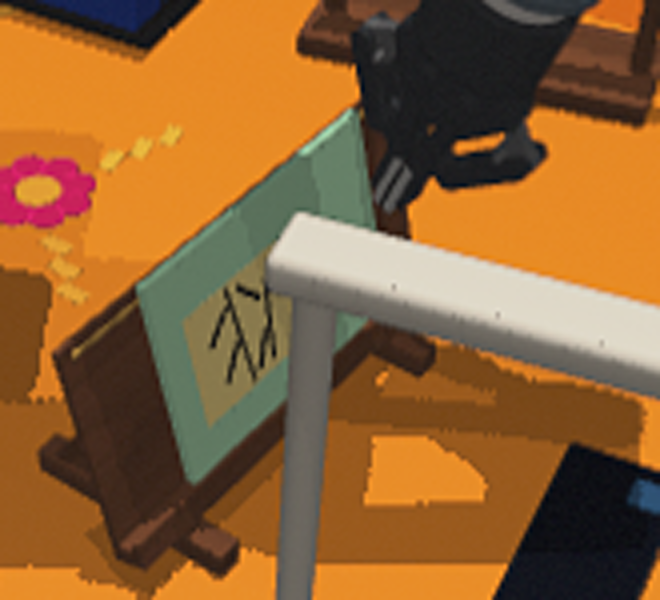

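Run:
```python
from h import *
_,p=load('t5')
c1=lambda *P:[(80+x/4-.375,215+y/4-.375) for x,y in P]
B=plane(p,c1((30,168),(622,258)),.1507); C=plane(p,c1((128,163),(500,222)),.1555);C0=plane(p,c1((38,150),(430,212)),.1555)
m=B.mean(0)@EY; print((B@EY-m)*1000,(C@EY-m)*1000,(C0@EY-m)*1000)
s=ctrl.observe();print((s['eef_pos']-MID)@EY*1000)
```

```text
[ 143.52776767 -143.52776767] [ 94.53518063 -84.93183939] [138.98353354 -51.65925997]
116.9214174871868
```

```bash
python3 -m pendant '{"travel":[[-0.4,0,0],[-0.7,0,0],[-0.9,0,0],[-1.02,0,0],[-1.02,0,0],[-1.02,0,0],[0.5,0,0],[4,2,0],[8,4,-5],[8,6,-12],[8,6,-15]],"rotation":[[0,0,0],[0,0,0],[0,0,0],[0,0,0],[0,0,0],[0,0,0],[0,0,0],[0,0,0],[-0.15,0,0],[-0.33,0,0],[-0.35,0,0]],"grip":[255,255,255,255,255,255,255,255,255,255,255]}'
python3 - <<'E'
from h import *
snap('top','t6'); go([])
im,p=load('t6'); C=cv2.resize(im[215:305,80:260],None,fx=4,fy=4,interpolation=cv2.INTER_CUBIC)
cv2.imwrite('pics/c12.png',cv2.cvtColor(C,cv2.COLOR_RGB2BGR))
R=Rtool(Y)
go([((.48,.30,.32),R),((.48,.25,.32),R)])
E
```

```text
time_s: 7.25
eef_pos: [0.6842, 0.4178, 0.2363]
eef_rot: [0.753, 0.658, 0.002, 0.001]
ft_force: [0.0, 0.9, 0.3]
finger_gap: 0.0001
t 7.3 p [0.6878 0.4178 0.2425] F [0.6 0.2 5. ] gap -0.0001
t 7.3 p [0.6878 0.4178 0.2425] F [0.6 0.2 5. ] gap -0.0001
travel [-14.45 -18.89  -8.05] rot [ 0.011 -0.007  0.003]
travel [-19.41 -18.21  -8.07] rot [ 0.011 -0.007  0.003]
```

View pics/c12.png

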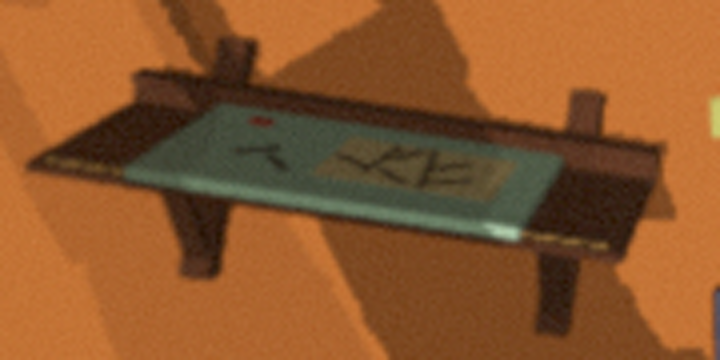

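```bash
python3 - <<'E'
from h import *
_,p=load('t6')
c1=lambda *P:[(80+x/4-.375,215+y/4-.375) for x,y in P]
B=plane(p,c1((30,168),(622,258)),.1507); C=plane(p,c1((127,166),(522,226)),.1555)
m=B.mean(0)@EY; print((B@EY-m)*1000,(C@EY-m)*1000)
E
python3 -m pendant '{"travel":[[0,-5,-3],[-3,-9,-8],[-8,-14,-8],[-13,-18,-8],[-19.5,-18,-8],[-19.5,-18,-8],[-19.5,-18,-8],[-19.5,-18,-8]],"rotation":[[0,0,0],[0,0,0],[0,0,0],[0,0,0],[0,0,0],[0,0,0],[0,0,0],[0,0,0]],"grip":[255,200,100,60,0,0,0,0]}'
python3 - <<'E'
from h import *
snap('wrist','w7'); go([])
im,p=load('w7'); C=cv2.resize(im[0:300,280:380],None,fx=2,fy=2)
A=cv2.resize(im[15:165,290:365],None,fx=4,fy=4,interpolation=cv2.INTER_CUBIC)
C=cv2.resize(im[150:300,290:365],None,fx=4,fy=4,interpolation=cv2.INTER_CUBIC)
cv2.imwrite('pics/c13.png',cv2.cvtColor(np.hstack([A[:600],C]),cv2.COLOR_RGB2BGR))
E
```

```text
[ 143.52776767 -143.52776767] [ 94.77629927 -95.42391019]
time_s: 8.3
eef_pos: [0.4797, 0.248, 0.3132]
eef_rot: [0.754, 0.657, 0.0, -0.0]
ft_force: [0.1, 0.4, 0.4]
finger_gap: 0.0855
t 8.35 p [0.4796 0.248  0.313 ] F [0.1 0.2 0.2] gap 0.0853
```

View pics/c13.png

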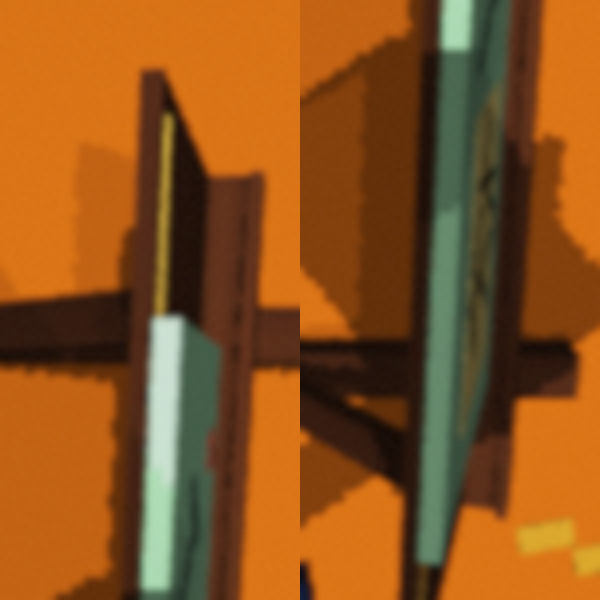

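Run:
```python
from h import *
np.set_printoptions(precision=4,suppress=True)
f=lambda P,ox,oy:[(ox+x/4-.375,oy+y/4-.375) for x,y in P]
_,p=load('w7')
b=plane(p,f([(143,72)],290,15),.1507)[0];bf=plane(p,f([(163,72)],290,15),.152)[0]
cl=plane(p,f([(150,317),(183,317)],290,15),.1548);cr=plane(p,f([(117,563),(142,565)],290,150),.1548)
print(b,bf,cl,cr)
c=(cl+cr)/2;print('card mid',c, 'yaw',np.arctan2(*(cl-cr)[0,:2]),np.arctan2(*(cl-cr)[1,:2]))
for q in (b,bf,*cl,*cr): print(((q-MID)@EY*1000).round(1), ((q-MID)@NH*1000).round(1))
R=Rtool(np.pi/2+.055); print('sorter yaw', )
```

```text
[0.5352 0.3822 0.1507] [0.5391 0.3813 0.152 ] [[0.531  0.3331 0.1548]
 [0.538  0.3322 0.1548]] [[0.5046 0.1458 0.1548]
 [0.5108 0.1443 0.1548]]
card mid [[0.5178 0.2394 0.1548]
 [0.5244 0.2382 0.1548]] yaw 0.14028563702475422 0.14366463890074266
143.8 -5.4
143.6 -1.4
94.7 -2.7
94.7 4.4
-94.5 -2.8
-95.1 3.7
sorter yaw
```

Run:
```python
from h import *
R=Rtool(np.pi/2+.055)
go([((.44,0.05,.31),R),((.48,-.15,.31),R),((.605,-.30,.29),R)])
```

```text
t 8.35 p [0.4796 0.248  0.313 ] F [0.1 0.2 0.2] gap 0.0853
travel [-20.15  -1.21   0.29] rot [-0.    -0.    -0.192]
travel [-39.41   5.49   0.28] rot [-0.    -0.    -0.192]
travel [-52.56  19.93   2.27] rot [-0.    -0.    -0.192]
```

```bash
python3 -m pendant '{"travel":[[-6,-1,0],[-12,-1,0],[-18,-1,0],[-24,0,0],[-30,2,0],[-36,4,0],[-41,8,1],[-46,12,2],[-50,16,2],[-52.5,20,2],[-52.5,20,2],[-52.5,20,2]],"rotation":[[0,0,-0.05],[0,0,-0.1],[0,0,-0.15],[0,0,-0.19],[0,0,-0.19],[0,0,-0.19],[0,0,-0.19],[0,0,-0.19],[0,0,-0.19],[0,0,-0.19],[0,0,-0.19],[0,0,-0.19]],"grip":[0,0,0,0,0,0,0,0,0,0,0,0]}'
python3 - <<'E'
from h import *
snap('wrist','w8'); go([])
E
```

```text
time_s: 9.85
eef_pos: [0.605, -0.3001, 0.292]
eef_rot: [0.688, 0.725, -0.0, -0.001]
ft_force: [-0.6, -0.1, 0.1]
finger_gap: 0.0856
t 9.9 p [ 0.6047 -0.2998  0.2925] F [ 0.   0.2 -0.3] gap 0.0856
```

View pics/w8.png

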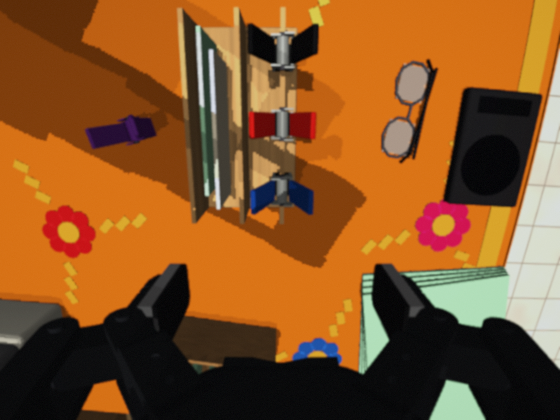

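Run:
```python
from h import *
np.set_printoptions(precision=4,suppress=True)
im,p=load('w8'); hsv=cv2.cvtColor(im,cv2.COLOR_RGB2HSV)
m=(((hsv[...,0]<5)|(hsv[...,0]>174))&(hsv[...,1]>150)&(hsv[...,2]>60)).astype(np.uint8); m[:90]=0;m[150:]=0;m[:,:235]=0;m[:,330:]=0
n,l,st,ce=cv2.connectedComponentsWithStats(m)
for i in range(1,n):
    if st[i,4]>30: print(st[i],ce[i])
ys,xs=np.nonzero(m); x0,x1=xs.min(),xs.max()+1
a=ys[xs<x0+4];b=ys[xs>=x1-4]
P=plane(p,[(x0-.5,a.min()-.5),(x0-.5,a.max()+.5),(x1-.5,b.min()-.5),(x1-.5,b.max()+.5)],.155); print(x0,x1,a.min(),a.max(),b.min(),b.max());print(P,P.mean(0),np.linalg.norm(P[0]-P[2]))
# sorter edge
C=cv2.resize(im[0:240,240:330],None,fx=3,fy=3,interpolation=cv2.INTER_CUBIC); cv2.imwrite('pics/c14.png',cv2.cvtColor(C[:600],cv2.COLOR_RGB2BGR))
```

```text
[249 112  26  27 617] [260.9757 124.5835]
[289 113  27  26 632] [302.0696 124.682 ]
249 316 112 138 113 138
[[ 0.5742 -0.2251  0.155 ]
 [ 0.5748 -0.2463  0.155 ]
 [ 0.6278 -0.223   0.155 ]
 [ 0.6295 -0.2434  0.155 ]] [ 0.6016 -0.2344  0.155 ] 0.0536960412816959
```

View pics/c14.png

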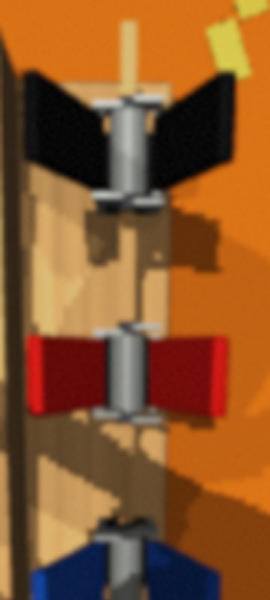

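Run:
```python
from h import *
R=Rtool(np.pi/2+.05)
go([((.6016,-.2345,.20),R),((.6016,-.2345,.138),R)])
```

```text
t 9.9 p [ 0.6047 -0.2998  0.2925] F [ 0.   0.2 -0.3] gap 0.0856
travel [6.53 0.04 9.26] rot [-0.001 -0.001  0.003]
travel [ 6.53  0.05 15.46] rot [-0.001 -0.001  0.003]
```

```bash
python3 -m pendant '{"travel":[[5,0,3],[6.5,0,7],[6.5,0,9.2],[6.5,0,9.2]],"rotation":[[0,0,0],[0,0,0],[0,0,0],[0,0,0]],"grip":[0,0,0,0]}'
python3 - <<'E'
from h import *
snap('wrist','w9'); go([])
E
```

```text
time_s: 10.4
eef_pos: [0.6001, -0.2344, 0.2]
eef_rot: [0.688, 0.726, -0.001, -0.001]
ft_force: [-0.1, 0.3, 0.6]
finger_gap: 0.0857
t 10.45 p [ 0.6011 -0.2351  0.2015] F [ 0.3 -0.4 -0.1] gap 0.0854
```

View pics/w9.png

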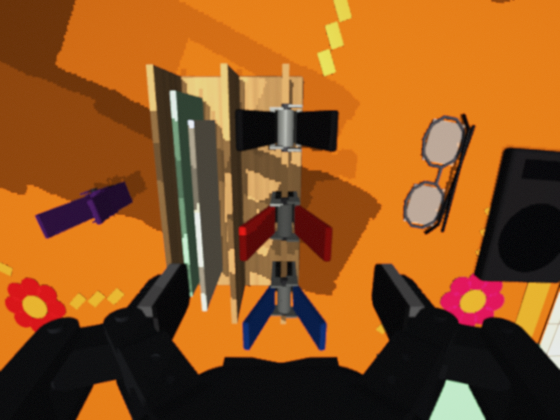

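Run:
```python
from h import *
np.set_printoptions(precision=4,suppress=True)
im,p=load('w9'); print(p['cx'],p['cy'])
hsv=cv2.cvtColor(im,cv2.COLOR_RGB2HSV)
m=(((hsv[...,0]<5)|(hsv[...,0]>174))&(hsv[...,1]>150)&(hsv[...,2]>60)).astype(np.uint8); m[:170]=0;m[275:]=0;m[:,:225]=0;m[:,345:]=0
ys,xs=np.nonzero(m); x0,x1=xs.min(),xs.max()+1
a=ys[xs<x0+4];b=ys[xs>=x1-4]; print(x0,x1,a.min(),a.max(),b.min(),b.max())
P=plane(p,[(x0-.5,a.min()-.5),(x0-.5,a.max()+.5),(x1-.5,b.min()-.5),(x1-.5,b.max()+.5)],.155);print(P,P.mean(0),np.linalg.norm(P[0]-P[2]))
s=ctrl.observe();R=Rot.from_quat(s['eef_rot']).as_matrix()
for c in (P.mean(0),): print('in tool mm',(R.T@(c-s['eef_pos'])*1000).round(1))
print('TCP pix',proj(p,[s['eef_pos']]), 'panel edge', plane(p,[(289,67),(287,318)],.08))
```

```text
280.36222568376036 210.62760426764936
238 332 225 260 226 260
[[ 0.5736 -0.2232  0.155 ]
 [ 0.574  -0.2458  0.155 ]
 [ 0.6275 -0.2209  0.155 ]
 [ 0.6297 -0.2428  0.155 ]] [ 0.6012 -0.2332  0.155 ] 0.05391060309344532
in tool mm [ 1.9  0.3 46.5]
TCP pix [[285.0021 287.1772]] panel edge [[ 0.5991 -0.1269  0.08  ]
 [ 0.6103 -0.3373  0.08  ]]
```

```bash
python3 - <<'E'
from h import *
R=Rtool(np.pi/2+.05)
go([((.603,-.2337,.138),R)])
E
python3 -m pendant '{"travel":[[0.1,0.1,2],[0.1,0.15,4],[0.1,0.15,5],[0.1,0.15,5],[0.1,0.15,5]],"rotation":[[0,0,0],[0,0,0],[0,0,0],[0,0,0],[0,0,0]],"grip":[0,0,0,0,0]}'
python3 - <<'E'
from h import *
snap('wrist','w10'); go([])
s=ctrl.observe();_,p=load('w10');print(proj(p,[s['eef_pos']]))
E
```

```text
t 10.45 p [ 0.6011 -0.2351  0.2015] F [ 0.3 -0.4 -0.1] gap 0.0854
travel [0.13 0.2  6.35] rot [-0.    -0.     0.003]
time_s: 11.08
eef_pos: [0.6032, -0.2351, 0.1514]
eef_rot: [0.689, 0.725, 0.0, 0.0]
ft_force: [-0.4, 0.9, -0.4]
finger_gap: 0.0856
t 11.12 p [ 0.6033 -0.2351  0.1516] F [ 0.2 -0.5 -0.2] gap 0.0852
[[283.08353413 284.28923604]]
```

View pics/w10.png

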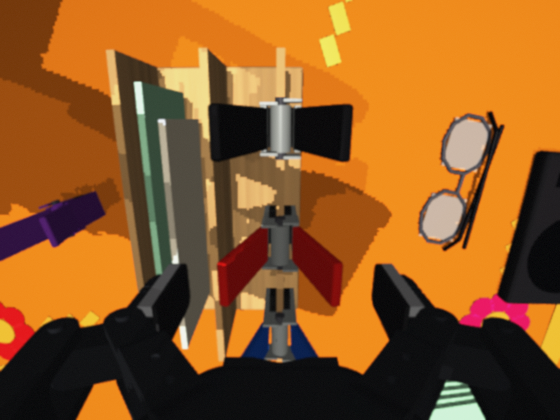

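```bash
python3 -m pendant '{"travel":[[0.15,0,0.7],[0.15,0,1.3],[0.15,0,1.35],[0.15,0,1.35],[0.15,0,1.35],[0.15,0,1.35],[0.15,0,1.35],[0.15,0,1.35],[0.15,0,1.35],[0.15,0,1.35]],"rotation":[[0,0,0],[0,0,0],[0,0,0],[0,0,0],[0,0,0],[0,0,0],[0,0,0],[0,0,0],[0,0,0],[0,0,0]],"grip":[0,0,0,60,120,180,255,255,255,255]}' 40
python3 - <<'E'
from h import *
snap('wrist','w11'); go([])
E
```

```text
time_s: 12.38
eef_pos: [0.6028, -0.2334, 0.1376]
eef_rot: [0.688, 0.725, -0.0, -0.0]
ft_force: [-0.5, -0.4, -0.4]
finger_gap: 0.0204
t 12.43 p [ 0.6028 -0.2334  0.1376] F [-0.  -0.3 -0.7] gap 0.0205
```

View pics/w11.png

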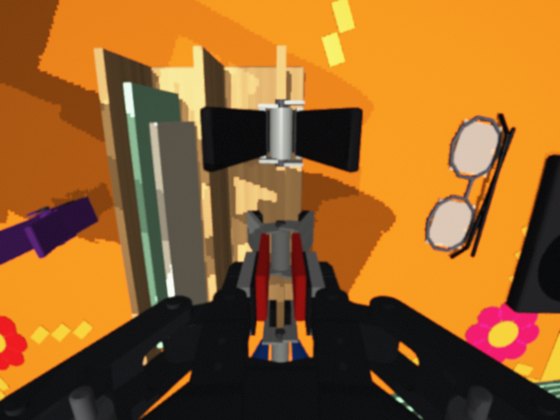

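```bash
python3 -m pendant '{"travel":[[0,0,-1],[0,0,-3],[0,0,-6],[0,0,-11],[0,0,-15],[0,0,-16],[0,0,-16]],"rotation":[[0,0,0],[0,0,0],[0,0,0],[0,0,0],[0,0,0],[0,0,0],[0,0,0]],"grip":[255,255,255,255,255,255,255]}'
python3 - <<'E'
from h import *
snap('wrist','w12'); go([]); snap('scene','s12')
E
```

```text
time_s: 13.3
eef_pos: [0.6029, -0.2335, 0.2986]
eef_rot: [0.688, 0.725, 0.0, 0.001]
ft_force: [0.2, 0.8, -0.2]
finger_gap: 0.0204
t 13.35 p [ 0.6023 -0.2332  0.2971] F [ 0.2  0.6 -0.8] gap 0.0205
```

View pics/w12.png

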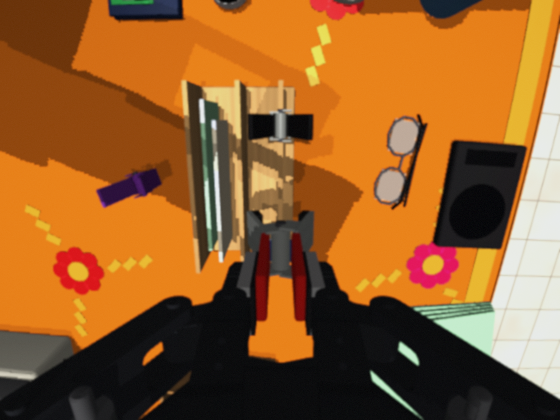

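View pics/s12.png

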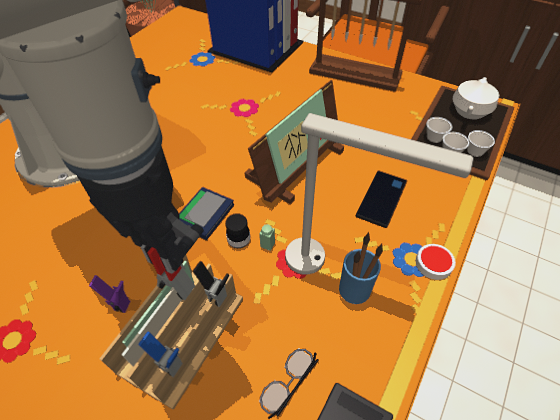

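Run:
```python
from h import *
im,p=load('w12'); s=ctrl.observe();R=Rot.from_quat(s['eef_rot']).as_matrix()
for zz in (.0616,.0716,.0816):
  print(zz,proj(p,[s['eef_pos']+R@[.012,y,zz] for y in(-.015,0,.015)]).round(1).tolist())
print('handle top',proj(p,[s['eef_pos']+R@[.011,y,-.017] for y in(-.011,.011)]).round(1).tolist(),proj(p,[s['eef_pos']+R@[-.011,y,-.017] for y in(-.011,.011)]).round(1).tolist())
C=cv2.resize(im[190:340,210:350],None,fx=4,fy=4,interpolation=cv2.INTER_CUBIC)
cv2.imwrite('pics/c15.png',cv2.cvtColor(np.clip(C*1.5,0,255).astype(np.uint8),cv2.COLOR_RGB2BGR))
```

```text
0.0616 [[256.7, 215.0], [280.6, 215.0], [304.4, 215.0]]
0.0716 [[257.8, 210.5], [280.5, 210.5], [303.2, 210.5]]
0.0816 [[258.7, 206.3], [280.4, 206.3], [302.1, 206.3]]
handle top [[253.3, 277.4], [309.4, 277.4]] [[254.7, 324.8], [307.8, 324.7]]
```

View pics/c15.png

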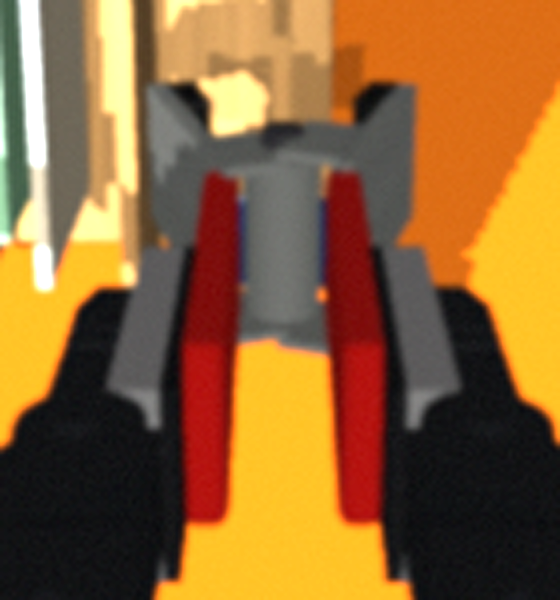

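Run:
```python
from h import *
R=Rtool(Y); R2=Rtool(Y,np.radians(15))
H=bp(.5,-1,105);print(H)
go([((.45,-.1,.31),R),((.43,.03,.31),R),((.45,.15,.31),R),(H+[0,0,.03],R2),(H,R2)])
```

```text
[0.49392858 0.24173461 0.25355162]
t 13.4 p [ 0.6021 -0.2331  0.2964] F [-0.3  1.  -0.3] gap 0.0205
travel [ 14.09 -14.5   -1.33] rot [-0.002 -0.001  0.192]
travel [ 27.17 -15.82  -1.31] rot [-0.002 -0.001  0.192]
travel [ 39.05 -13.2   -1.31] rot [-0.002 -0.001  0.192]
travel [47.98 -8.33  1.34] rot [-0.263 -0.026  0.191]
travel [47.98 -8.32  4.34] rot [-0.263 -0.026  0.191]
```

```bash
python3 -m pendant '{"travel":[[3,-4,-1],[7,-8,-1.5],[11,-12,-1.5],[15,-15,-1.5],[20,-16,-1.5],[26,-16,-1.5],[32,-15,-1.5],[38,-13.5,-1.5],[43,-11,0],[47,-9,1],[48,-8.3,1.5],[48,-8.3,1.5]],"rotation":[[0,0,0],[0,0,0],[0,0,0.1],[0,0,0.19],[0,0,0.19],[0,0,0.19],[0,0,0.19],[-0.05,0,0.19],[-0.15,-0.01,0.19],[-0.25,-0.02,0.19],[-0.263,-0.026,0.191],[-0.263,-0.026,0.191]],"grip":[255,255,255,255,255,255,255,255,255,255,255,255]}'
python3 -m pendant '{"travel":[[0,0,0],[0,0,0]],"rotation":[[0,0,0],[0,0,0]],"grip":[255,255]}'
python3 - <<'E'
from h import *
R2=Rtool(Y,np.radians(15))
H=bp(.5,-1,105)
go([(H,R2)])
snap('wrist','w13')
E
```

```text
time_s: 14.9
eef_pos: [0.4941, 0.2415, 0.281]
eef_rot: [0.748, 0.651, 0.084, 0.099]
ft_force: [1.0, -0.6, -1.0]
finger_gap: 0.0206
time_s: 15.15
eef_pos: [0.4952, 0.2404, 0.2829]
eef_rot: [0.749, 0.65, 0.086, 0.1]
ft_force: [-0.2, 0.2, -0.3]
finger_gap: 0.0201
t 15.15 p [0.4952 0.2404 0.2829] F [-0.2  0.2 -0.3] gap 0.0201
travel [ 0.11 -0.9   2.8 ] rot [ 0.002  0.001 -0.002]
```

View pics/w13.png

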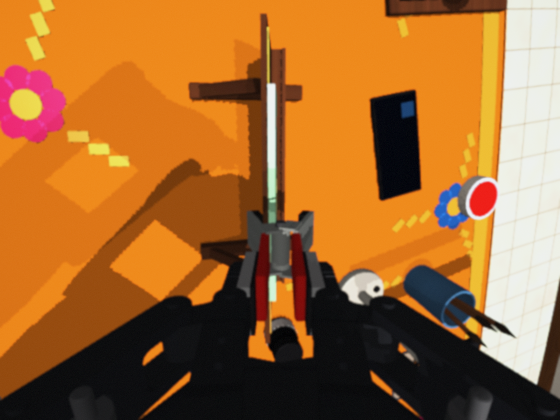

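```bash
python3 -m pendant '{"travel":[[0.1,-0.9,1],[0.1,-0.9,2.5],[0.1,-0.9,2.8],[0.1,-0.9,2.8],[0.1,-0.9,2.8]],"rotation":[[0,0,0],[0,0,0],[0,0,0],[0,0,0],[0,0,0]],"grip":[255,255,255,255,255]}'
python3 - <<'E'
from h import *
R2=Rtool(Y,np.radians(15))
go([(bp(.5,-1,105),R2),(bp(.5,-1,56),R2)])
snap('wrist','w14')
im,p=load('w14')
C=cv2.resize(im[40:340,190:370],None,fx=2,fy=2,interpolation=cv2.INTER_CUBIC)
cv2.imwrite('pics/c16.png',cv2.cvtColor(np.clip(C*1.3,0,255).astype(np.uint8),cv2.COLOR_RGB2BGR))
for z in (0,): print(proj(p,[bp(-5,y,0) for y in(100,50,20)]).round(1).tolist(),proj(p,[bp(6,y,2) for y in(90,50,20)]).round(1).tolist())
E
```

```text
time_s: 15.82
eef_pos: [0.4939, 0.2429, 0.2535]
eef_rot: [0.748, 0.65, 0.086, 0.1]
ft_force: [0.2, -0.6, -1.0]
finger_gap: 0.0206
t 15.82 p [0.4939 0.2429 0.2535] F [ 0.2 -0.6 -1. ] gap 0.0206
travel [-0.12  0.02 -0.  ] rot [ 0.002  0.    -0.   ]
travel [-0.12  0.    4.9 ] rot [ 0.002  0.    -0.   ]
[[273.8, 74.7], [274.1, 148.4], [274.3, 188.9]] [[289.8, 89.8], [289.4, 148.7], [289.1, 189.5]]
```

View pics/c16.png

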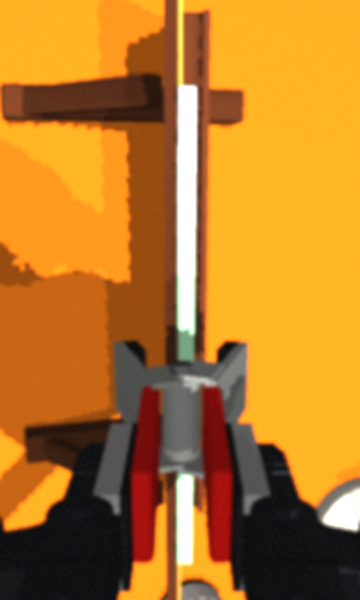

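```bash
python3 -m pendant '{"travel":[[-0.1,0,1],[-0.1,0.02,2],[-0.1,0.02,2.8],[-0.1,0.02,3.5],[-0.1,0.02,4.2],[-0.1,0.02,4.8],[-0.1,0.02,4.8],[-0.1,0.02,4.8]],"rotation":[[0,0,0],[0,0,0],[0,0,0],[0,0,0],[0,0,0],[0,0,0],[0,0,0],[0,0,0]],"grip":[255,255,255,255,255,255,255,255]}'
python3 - <<'E'
from h import *
R2=Rtool(Y,np.radians(15))
go([(bp(.5,-1,56),R2)])
snap('wrist','w15');snap('scene','s15')
im,p=load('w15')
C=cv2.resize(im[40:340,190:370],None,fx=2,fy=2,interpolation=cv2.INTER_CUBIC)
im,p=load('s15')
D=cv2.resize(im[60:210,235:375],None,fx=4,fy=4,interpolation=cv2.INTER_CUBIC)
cv2.imwrite('pics/c17.png',cv2.cvtColor(np.clip(np.hstack([C,D])*1.3,0,255).astype(np.uint8),cv2.COLOR_RGB2BGR))
E
```

```text
time_s: 16.88
eef_pos: [0.5063, 0.24, 0.2071]
eef_rot: [0.748, 0.65, 0.086, 0.1]
ft_force: [0.5, 0.8, -0.4]
finger_gap: 0.0202
t 16.88 p [0.5063 0.24   0.2071] F [ 0.5  0.8 -0.4] gap 0.0202
travel [-0.  -0.   0.1] rot [ 0.002  0.001 -0.   ]
```

View pics/c17.png

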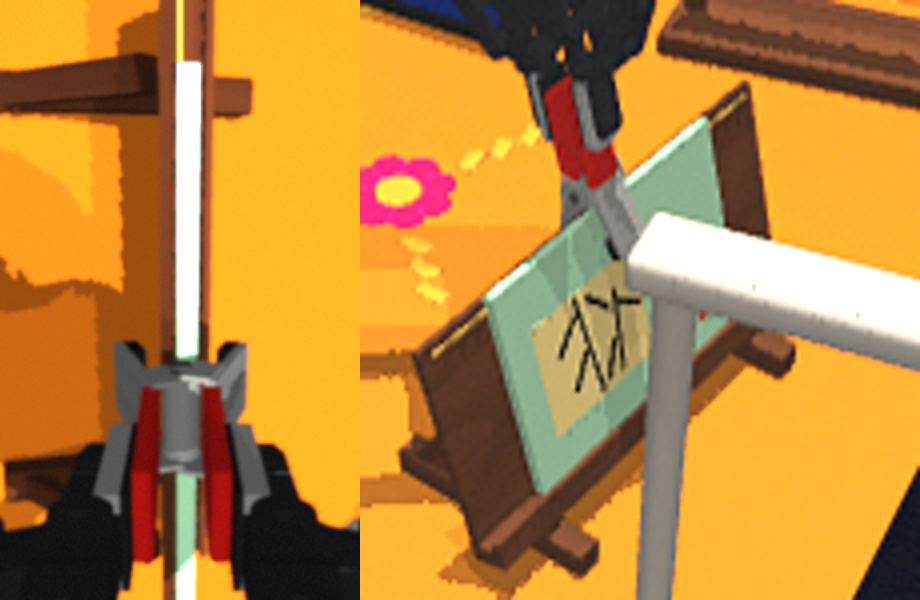

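```bash
python3 -m pendant '{"travel":[[0,0,0.1],[0,0,0.1],[0,0,0.1],[0,0,0.1],[0,0,0.1],[0,0,0.1],[0,0,0.1],[0,0,0.1],[0,0,0.1],[0,0,0.1]],"rotation":[[0,0,0],[0,0,0],[0,0,0],[0,0,0],[0,0,0],[0,0,0],[0,0,0],[0,0,0],[0,0,0],[0,0,0]],"grip":[255,185,170,155,140,120,80,40,0,0]}'
python3 - <<'E'
from h import *
go([])
snap('wrist','w16')
E
```

```text
time_s: 18.23
eef_pos: [0.5065, 0.24, 0.2061]
eef_rot: [0.748, 0.65, 0.086, 0.1]
ft_force: [0.8, 0.0, -0.2]
finger_gap: 0.0855
t 18.23 p [0.5065 0.24   0.2061] F [ 0.8  0.  -0.2] gap 0.0855
```

View pics/w16.png

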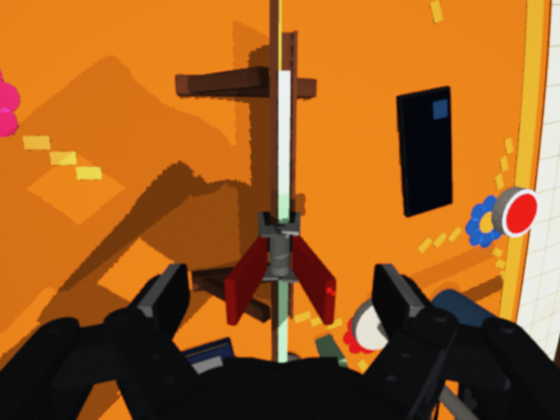

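Released, clip biting, fingers clear of the handles on both sides. Retreat straight back along the tool and check.

```bash
python3 -m pendant '{"travel":[[0,0,-2],[0,0,-5],[0,0,-9],[0,0,-12],[-6,-2,-13],[-12,-5,-13],[-18,-8,-13],[-18,-8,-13],[-18,-8,-13]],"rotation":[[0,0,0],[0,0,0],[0,0,0],[0,0,0],[0,0,0],[0,0,0],[0,0,0],[0,0,0],[0,0,0]],"grip":[0,0,0,0,0,0,0,0,0]}'
python3 - <<'E'
from h import *
go([])
snap('wrist','w17');snap('scene','s17');snap('top','t17')
A=cv2.resize(load('t17')[0][215:305,80:260],None,fx=4,fy=4,interpolation=cv2.INTER_CUBIC)
cv2.imwrite('pics/c18.png',cv2.cvtColor(A,cv2.COLOR_RGB2BGR))
D=cv2.resize(load('s17')[0][60:210,235:375],None,fx=4,fy=4,interpolation=cv2.INTER_CUBIC)
cv2.imwrite('pics/c19.png',cv2.cvtColor(D,cv2.COLOR_RGB2BGR))
E
```

```text
time_s: 19.4
eef_pos: [0.3715, 0.0771, 0.3113]
eef_rot: [0.749, 0.65, 0.087, 0.1]
ft_force: [-0.1, 0.2, 0.3]
finger_gap: 0.0855
t 19.4 p [0.3715 0.0771 0.3113] F [-0.1  0.2  0.3] gap 0.0855
```

View pics/c18.png

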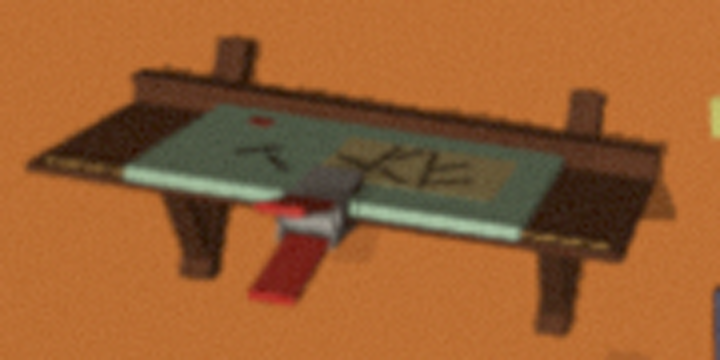

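View pics/c19.png

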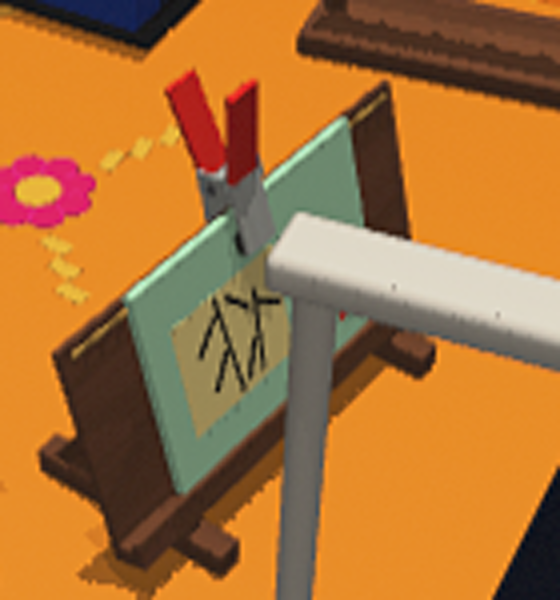

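View pics/w17.png

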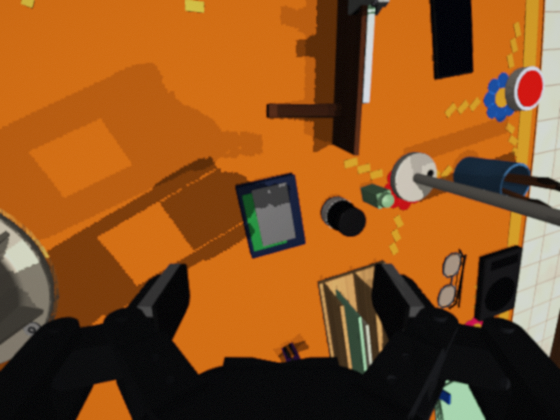

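View pics/t17.png

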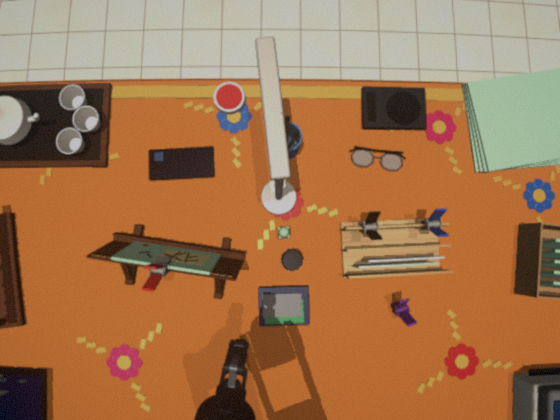

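Run:
```python
from h import *
_,p=load('t17')
c1=lambda *P:[(80+x/4-.375,215+y/4-.375) for x,y in P]
B=plane(p,c1((30,168),(622,258)),.1507);m=B.mean(0)@EY
C=plane(p,c1((126,167),(522,227)),.1555);print('card',((C@EY-m)*1000).round(1))
D=plane(p,c1((250,297),(298,301)),.214);print('handle top (rear)',((D@EY-m)*1000).round(1))
D=plane(p,c1((300,175),(360,178)),.146);print('front jaw',((D@EY-m)*1000).round(1))
print(ctrl.observe()['time_s']); ctrl.close_job()
```

```text
card [ 95.2 -95.5]
handle top (rear) [  8.8 -12.3]
front jaw [ 14.6 -14.1]
19.55
the job is handed in; nothing more can be done
```

The mint card is centred on the back board, and the red clip is over the middle of the top edge, pinching card and board together. I handed the job in at 19.55 s.

- **Card:** I pushed it about 44 mm along the ledge with the closed fingertips, without lifting it. The last top view puts its side edges at +95.2 and −95.5 mm from the board's middle. The wrist view, taken before clipping, agreed to about 0.5 mm.
- **Clip:** I took it off the sorter, carried it round the robot side of the lamp, lowered it over the edge at the board's 15° lean and let go. The last pictures show a jaw on each face. Its front jaw spans +14.6 to −14.1 mm and its rear handle +8.8 to −12.3 mm, so it sits within about 2 mm of the middle.
- **Everything else:** In the last top view the black and blue clips, the purple look-alike and the other things look unmoved. The arm is clear of them all, and every force I read stayed around 5 N or less.
- **Disagreement:** The wrist and top cameras differed by about 3 mm across the board and at the clip. I settled on a value between them by matching the fingers and jaws to their targets in the wrist pictures.

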